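# Change the comb jig over to the next shorter comb

### The arm

A 6-joint arm with a two-finger parallel gripper is mounted at the origin on the work surface. World frame = base frame: x ahead of the robot, y to its left, z up, the work surface at z = 0. Lengths are in m, angles in rad, forces in N, time in s.
With the tool pointing down it reaches from about 0.3 to 0.775 m from the base axis. Payload 14.6 kg.
Tool frame: the origin (TCP) lies at the very end of the fingers, on their centre line; the grasp point (between the pads) lies 19 mm behind it (robot.tcp_to_grasp is the distance from the TCP to the grasp point, in m); z points along the fingers, y is the direction in which the jaws open and shut (so a half turn about z gives the same grasp; the last joint's range is limited). The gripper opens to 85 mm and grips with 20 to 120 N. Pads are 22 mm wide; open, the fingers measure 114 mm over their backs; the gripper's body (76 mm by 85 mm) begins 54 mm behind the grasp point. The pads swing forward as they close: fully open they stand 13 mm farther back than shut.
Start: joints at [-1.392, 0.3, 1.521, -0, 1.321, -0.067], TCP at [0.134, -0.533, 0.231] pointing down, gripper open.
Joint ranges: [-3.03, 3.03], [-0.79, 2.21], [0.23, 2.52], [-1.04, 4.18], [0, 3.07], [-2.55, 2.55]. Speed limits (rad/s): [2.22, 2.22, 2.57, 3.14, 3.14, 3.14].

### API

Orientations are given as [roll, pitch, yaw] about the fixed x, y, z axes, in that order (R = Rz(yaw) Ry(pitch) Rx(roll)).
In Python, from bench import robot, capture, ticket gives the robot as it stands. The module is installed in compiled form; this text tells all that it offers.
- The arm moves only by the shell command python3 -m jog 'ROWS' [FORCE]. ROWS is JSON, a list of rows, each an object of numbers: "gripper": the finger opening in m, from 0 to 0.0854; "dx", "dy", "dz": the shift along the world's x, y, z in m; "turn": the turn about the world's z in degrees. A call has 1 to 10 rows; each row shifts and turns the commanded pose from where the row before left it; what a row does not reach is not made up. A row lasts 1/8 s, in which the tool goes at most 62.5 mm and 10.7 degrees, less where a joint would pass 70% of its speed; a pose out of reach is approached as far as the arm can. A call with a gripper value outside its range is refused whole. The fingers move at their own pace and stop on an object; FORCE is the grip in N (left out, the last holds). Time passes only in rows, so rows that do not move let the fingers close. It gives the time, the measured TCP pose, the force and the opening at its end, in the units of the state.
- robot.get_obs(): the state, without advancing time (a new reading comes with each control period).
- capture(name): name is "scene" or "top"; returns a dict with "pixels" (384x512x3 uint8, blue, green, red), "depth" (384x512 float32, m along the optical axis (not along the pixel's ray), 0 where there is no reading), "intrinsics" (3x3 intrinsics, pixels), "T" (4x4, takes a point from camera to world coordinates). Camera axes: x right, y up, looking along -z (the intrinsics and any distortion apply to the point x, -y, -z); pixel columns grow to the right and rows downward; lengths in m; the calibration is good to about 2 mm. A picture is of the moment at which its call begins.
- ticket.job_done(): hands the job in, once; it reports no verdict.
The state is a dict: "clock": time; "joint_pos": joint angles; "dq": joint speeds; "joint_efforts": joint torques, N m; "position": TCP position; "tcp_rot": TCP orientation; "ft_force": force on the tool from outside, world axes, zero at the start; "wrist_torque": the same for the moment, N m; "grip_width": opening from 0.0 (shut) to 1.0 (fully open).
Only numpy, scipy, OpenCV 4.12 (cv2) and the standard library are available. Lean on these libraries where they do the work, as an engineer would, in place of code of your own. Each camera call takes 0.05 s, during which the arm holds its last target. There are 200 camera calls.

### The job

The marbling comb in the jig is finished and the next one is one size shorter: throw the toggle clamp fully open, lift the comb out and lay it gently, pins up, in the empty shallow metal tray beside the jig. Then lift the slider stop out of its notch, shift it one notch along the rail towards the clamp and drop it fully home there, with its arm still over the comb's place. Leave the clamp open and everything else on the bench undisturbed.

Things in the scene. Friction and masses are not known exactly. Their poses are not given: they have to be found in the camera images.
- jig: Wooden comb-pinning jig fixed to the bench: board 330 x 125 mm, top at z = 18. Origin on the bench under the middle of the comb's place. x runs along the comb from the toggle clamp (x = -112) to the slider stop (x = +91 at the start); y across, away from the notched rail; z up. A wooden block (x -152 to -86, top z = 45) carries the clamp and is the comb's fixed end stop.
- comb_seat (a point): On the jig, the middle of the comb's underside when seated, at jig x = 0, y = 0, z = 33. The comb lies on two wooden bed blocks (jig x -83 to -49 and 25 to 47, tops z = 33) between cheeks 8 mm high, 3 mm clear of its sides. Between jig x = -45 and +22 both sides of the comb are free, down to the board (z = 18).
- next_notch (a point): The notch the stop must go to (jig x = 66), 25 mm from its starting notch towards the clamp: the point at mid rail, mid notch, at crown height. The aluminium rail stands at jig y = -42: 10 mm thick, jig x 26 to 156, crown (top) z = 58, five notches 12 mm long and 10 mm deep at jig x = 41, 66, 91, 116, 141; the stop starts in the middle one.
- stop: Loose slider stop, 0.2 kg dark steel saddle over the rail, with an aluminium arm. Origin mid underside of its roof (34 x 25 x 8 mm), which lies on the crown when home, within 2.5 mm of next_notch; axes as the jig's. Skirts reach 22 mm below the roof, 1.5 mm play each side of the rail. Cross tab under the roof 7 mm long (x), 8 mm deep: lift it 10 to 15 mm to clear the notch, skirts still on the rail.
- stop_grip (a point): Middle of the stop's upright grip plate, 27 mm above the stop's origin. The plate is 12 mm thick along x (along the rail), 24 mm wide along y, and stands from 8 to 42 mm above the origin.
- stop_face (a point): Middle of the face of the stop's arm that butts against the comb's end (1 mm from it at the start): in the stop's frame x = -5, y = +42, z = -7.5 mm. The arm is 10 mm thick (x), 15 mm high, just below roof level, from the saddle to y = +52.
- comb: Marbling comb, loose, 45 to 105 g: light wooden bar 170 x 20 x 26 mm with 13 steel pins standing 20 mm up from its top, every 10 mm from x = -46 to +74. Origin at the centre of its underside, x along the bar (away from the clamp at the start), z up. Grip it across its 20 mm width, near the middle.
- tray: Shallow empty metal tray, loose, 0.9 kg, 190 (x) x 260 (y) x 30 mm outside, walls and floor 3 mm; origin at the centre of its underside. It stands left or right of the jig, the only tray on the bench. The comb fits in along the tray's y axis.
- clamp_arm (a joint): Angle of the toggle clamp's holding arm, rad: 0 clamped (over centre, its rubber foot pressing on the comb with about 9 N), 1.2 fully open (end of travel). It hardly moves during the first 0.3 rad of the handle's swing. Once open it stays open.
- clamp_spindle (a point): Lower end of the holding arm's spindle, just above the rubber foot, at jig x = -68, z = 59 when clamped. When open it stands up clear of the comb.
- clamp_handle: The clamp's handle: steel lever with a black grip 16 (x) x 18 (y) mm, from 32 to 90 mm along its own z axis. Origin at its lower pivot, jig x = -111, z = 92 when clamped. Upright when clamped; to open, swing its top away from the comb (to jig -x) and down by 2.05 rad in all; it ends 28 degrees below level, pivot near jig x = -130, z = 80. A push under 5 N moves it.
- handle_grip (a point): Point inside the clamp handle's grip, 70 mm along the handle from its pivot: at jig x = -111, z = 162 when clamped, about jig x = -192, z = 47 when fully open.
- blank: Bystander: shorter wooden bar without pins, 145 x 20 x 26 mm, lying beyond the tray.
- hammer: Bystander: small hammer, 190 mm, lying beyond the jig.
- pin_tin: Bystander: round pin tin, 56 mm across, 28 mm high, beyond the jig.
- jar_brushes: Bystander: paint jar, 58 mm across, with brushes, 0.21 m high.
- jar: Bystander: closed paint jar, 58 mm across, 70 mm high.
- brush: Bystander: paint brush lying on the bench beyond the tray, 200 mm.
Not all that is in view belongs to the job. What is shaped like the comb but purple or red is not meant.

How it is judged:
On the way, in this order (a step that is already met when the one before it is completed fails the run):
1. the toggle clamp is thrown open (value of joint clamp_arm above 1 rad), for 0.2 s.
2. the comb lies in the tray, pins up, released (x of comb in the frame of tray between -0.085 and 0.085 m and y of comb in the frame of tray between -0.12 and 0.12 m and z of comb in the frame of tray below 0.008 m and angle between comb's own z axis and vertical below 0.15 rad and contact force between comb and the fingers below 0.05 N), for 0.2 s.
At the end, for the whole second after the job is handed in: The clamp arm is open (over 1.0 rad); the comb lies at rest on the tray's floor, wholly inside, pins up (within 0.15 rad); the stop is at rest, home in the next notch (within 5 mm sideways and 3 mm in height of it, upright within 0.1 rad), its arm across the comb's line (value of joint clamp_arm above 1 rad and x of comb in the frame of tray between -0.085 and 0.085 m and y of comb in the frame of tray between -0.12 and 0.12 m and z of comb in the frame of tray below 0.008 m and angle between comb's own z axis and vertical below 0.15 rad and linear speed of each of comb, stop below 0.02 m/s and horizontal distance between stop and next_notch below 0.005 m and z of stop in the frame of next_notch between -0.003 and 0.003 m and angle between stop's own z axis and vertical below 0.1 rad and y of stop_face in the frame of jig between -0.01 and 0.01 m); the robot touches nothing.
It fails at once if the comb falls freely (over 0.7 m/s out of the fingers) (linear speed of comb above 0.7 m/s and contact force between comb and the fingers below 0.05 N).
It fails at once if a bystander is moved by more than 30 mm (distance of any of blank, hammer, pin_tin, jar_brushes, jar, brush from where it was at the start of the episode above 0.03 m).
It fails at once if the tray is pushed by more than 50 mm (distance of tray from where it was at the start of the episode above 0.05 m).
It also fails if it takes over 67 s, if anything falls off the work surface, if the arm or the gripper's body presses on something with over 40 N, if the wrist force passes 120 N, or if a joint passes its speed limit or range.

## Working session

There is one attempt and no reset: what is moved stays moved. The work goes in short steps, Python scripts to look and compute and a shell command to move; the robot and the scene stay as the last step left them, time stands still between calls to the robot, and variables do not carry over. Pictures are saved under pics/ and viewed, about 8 in all and at most 12, crops included, and the job is handed in when it is done.

```bash
mkdir -p pics
cat > h.py <<'E'
import numpy as np, cv2
from bench import robot, capture, ticket
def cloud(c):
    d=c["depth"]; K=c["intrinsics"]; h,w=d.shape
    u,v=np.meshgrid(np.arange(w),np.arange(h))
    x=(u-K[0,2])/K[0,0]*d; y=(v-K[1,2])/K[1,1]*d
    P=np.stack([x,-y,-d,np.ones_like(d)],-1)@c["T"].T
    P=P[...,:3].copy(); P[d==0]=np.nan
    return P
def snap(n):
    c=capture(n); np.savez(f"{n}.npz",**{k:c[k] for k in("pixels","depth","intrinsics","T")}); return c,cloud(c)
def load(n):
    c=dict(np.load(f"{n}.npz")); return c,cloud(c)
E
python3 - <<'E'
from h import *
print(robot.get_obs())
ims=[]
for n in("scene","top"):
    c,P=snap(n); print(n,c["T"].round(3).tolist(),c["intrinsics"].round(1).tolist())
    cv2.imwrite(f"pics/{n}0.png",cv2.resize(c["pixels"],(800,600)))
E
```

```text
{'clock': 0.0, 'joint_pos': array([-1.39157511e+00,  3.00486767e-01,  1.52159716e+00,  2.50194233e-06,
        1.32070839e+00, -6.66214630e-02]), 'dq': array([0.00055928, 0.00129563, 0.00097994, 0.00060549, 0.0007684 ,
       0.00031058]), 'joint_efforts': array([-1.21739056e-03, -5.43500769e+01, -3.61791623e+01, -1.72496075e-04,
        3.97835596e-03, -1.72274542e-05]), 'position': array([ 0.1337987 , -0.53322821,  0.23070592]), 'tcp_rot': array([-3.14039582e+00, -8.22819581e-05,  2.45842014e-01]), 'ft_force': array([1.20707231, 0.07076519, 0.3312375 ]), 'wrist_torque': array([-0.02041346, -0.0196812 ,  0.01853501]), 'grip_width': 1.0002082360888505}
scene [[-0.688, -0.454, 0.567, 1.297], [0.726, -0.449, 0.521, 0.669], [0.018, 0.77, 0.638, 0.994], [0.0, 0.0, 0.0, 1.0]] [[440.8, 0.0, 257.3], [0.0, 440.8, 183.3], [0.0, 0.0, 1.0]]
top [[-0.028, 0.997, -0.072, 0.439], [-1.0, -0.029, -0.013, -0.041], [-0.015, 0.072, 0.997, 1.335], [0.0, 0.0, 0.0, 1.0]] [[380.2, 0.0, 255.1], [0.0, 380.2, 185.1], [0.0, 0.0, 1.0]]
```

View pics/scene0.png

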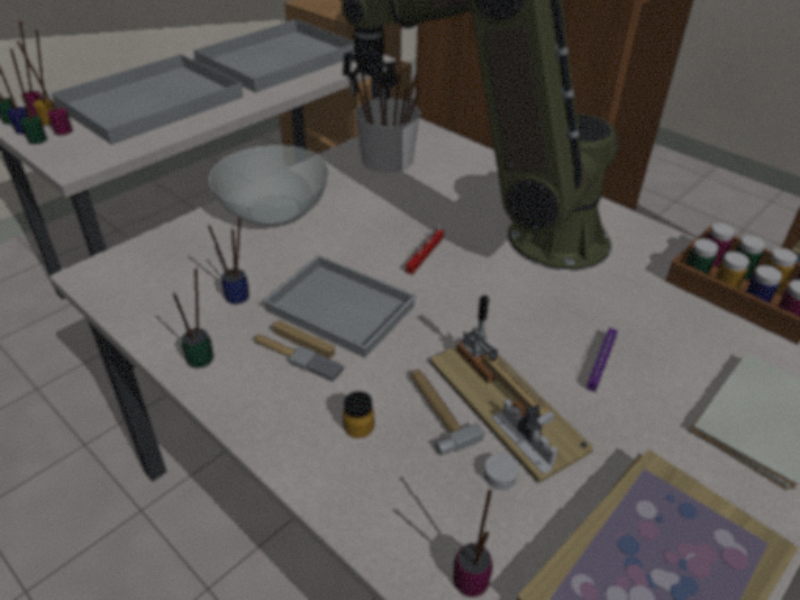

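View pics/top0.png

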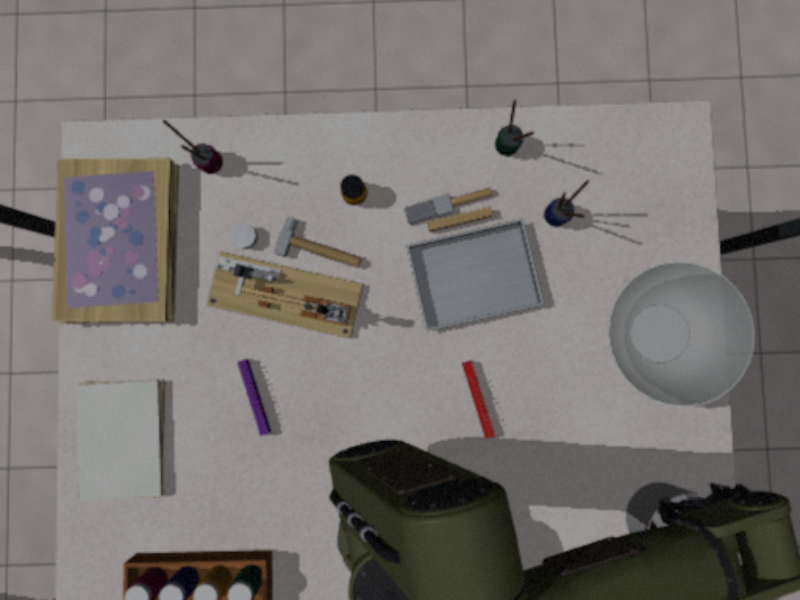

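Scene: jig at top px (285,293)/800, clamp on its right (world -y) end, stop on the left; tray at (478,275). Comb candidates: light wooden comb in the jig (285,290), purple (255,397), red (478,400), blank (460,218). The choice is the wooden one in the jig. Next come a close crop and the pose fits.

Run:
```python
from h import *
c,P=load("top"); im=c["pixels"]
cv2.imwrite("pics/crop1.png",cv2.resize(cv2.convertScaleAbs(im[155:220,128:240],alpha=1.6),None,fx=7,fy=7,interpolation=cv2.INTER_CUBIC))
Z=P[...,2]
def rect(r0,r1,c0,c1,lo,hi,name):
    m=np.zeros(Z.shape,np.uint8); m[r0:r1,c0:c1]=((Z>lo)&(Z<hi))[r0:r1,c0:c1]
    n,l,s,_=cv2.connectedComponentsWithStats(m); k=1+np.argmax(s[1:,4]); m=l==k
    p=P[m]; r=cv2.minAreaRect(p[:,:2].astype(np.float32)*1000); print(name,m.sum(),np.round(r[0],1),np.round(r[1],1),round(r[2],2),"z",np.median(p[:,2]).round(4))
    print(cv2.boxPoints(r).round(0).tolist())
rect(150,225,125,240,.009,.3,"jig")
rect(150,225,125,240,.05,.064,"rail")
rect(135,215,255,350,.010,.04,"tray")
print("bench z",np.nanmedian(Z[230:260,180:280]))
# comb top
for r in range(170,205,3): print(r,(Z[r,134:236:4]*1000).round(0).astype(int).tolist())
```

```text
jig 3350 [529.9 231.9] [330.4 125.3] 75.5 z 0.0179
[[428.0, 88.0], [549.0, 56.0], [632.0, 376.0], [511.0, 407.0]]
rail 287 [537.7 248.8] [155.5  55.6] 75.43 z 0.0571
[[491.0, 181.0], [545.0, 167.0], [584.0, 317.0], [530.0, 331.0]]
tray 551 [ 561.4 -192.6] [196.2 266.3] 11.29 z 0.0291
[[439.0, -81.0], [491.0, -342.0], [684.0, -304.0], [631.0, -43.0]]
bench z -0.0020818864299603224
170 [1, 56, 43, 20, 26, 97, 19, 26, 18, 16, 18, 15, -4, -1, -5, -2, -1, -4, 0, 0, -2, -8, 1, 15, 4, 2]
173 [-3, 18, 16, 50, 100, 93, 67, 41, 18, 20, 19, 18, 18, 16, 15, 22, 0, 0, 2, -2, -1, 2, 1, -1, 2, -3]
176 [-1, 17, 14, 25, 66, 82, 66, 49, 60, 43, 21, 16, 19, 16, 12, 19, 11, 16, 19, -5, 2, -5, 0, 0, 2, -3]
179 [-3, 16, 14, 18, 21, 55, 19, 16, 17, 26, 55, 17, 16, 19, 16, 13, 15, 20, 17, 19, 13, 15, 0, -6, 1, -6]
182 [0, 18, 15, 14, 16, 59, 20, 19, 15, 16, 12, 20, 15, 16, 13, 13, 20, 13, 16, 21, 15, 17, 11, 14, 12, -2]
185 [1, 14, 17, 13, 19, 57, 60, 16, 16, 40, 37, 13, 17, 20, 18, 16, 17, 14, 19, 20, 20, 17, 19, 16, 19, -1]
188 [18, 17, 20, 16, 19, 57, 62, 72, 57, 53, 62, 19, 17, 16, 17, 17, 21, 19, 13, 18, 15, 18, 20, 15, 14, -3]
191 [23, 17, 16, 14, 21, 21, 19, 60, 61, 55, 64, 52, 59, 55, 12, 16, 39, 34, 15, 17, 14, 15, 12, 14, 8, 3]
194 [15, 12, 14, 20, 16, 16, 13, 15, 35, 34, 22, 60, 61, 52, 57, 59, 77, 29, 45, 51, 44, 15, 16, 19, -3, -4]
197 [-7, -7, 16, 17, 19, 15, 15, 17, 17, 16, 15, 19, 19, 17, 56, 59, -9223372036854775808, 58, 180, 131, 88, 70, 50, 12, -5, 0]
200 [2, -5, 1, -1, -1, 18, 18, 18, 12, 14, 19, 15, 18, 16, 17, 40, 32, 54, 177, 104, 52, 72, 43, 15, -3, 3]
203 [-2, -1, 2, 0, 5, 1, 1, -4, 20, 13, 16, 14, 13, 15, 18, 20, 41, 29, 46, 76, 81, 71, 41, 17, 3, -3]<stdin>:15: RuntimeWarning: invalid value encountered in cast
```

View pics/crop1.png

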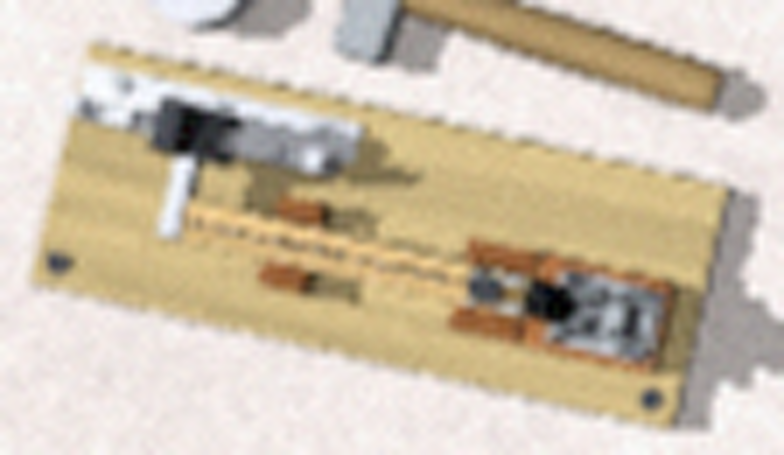

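The crop confirms the choice: wooden comb with pins from (190,220) to (470,280), clamp foot at (487,287), clamp handle top at (550,297), stop at (190,130) with its arm at (178,200). Now I'll fix the jig's origin from the comb, rail and tray features.

Run:
```python
from h import *
a=np.radians(75.5); ex=np.array([np.cos(a),np.sin(a)]); ey=np.array([-ex[1],ex[0]]); O=np.array([.5299,.2319])
for n in("top","scene"):
    c,P=load(n); Z=P[...,2]*1000; d=P[...,:2]-O; X=d@ex*1000; Y=d@ey*1000
    def st(nm,x0,x1,y0,y1,z0,z1):
        m=(X>x0)&(X<x1)&(Y>y0)&(Y<y1)&(Z>z0)&(Z<z1)
        if m.sum()<3: print(n,nm,m.sum());return
        f=lambda A:np.percentile(A[m],[3,50,97]).round(1).tolist()
        print(n,nm,m.sum(),"x",f(X),"y",f(Y),"z",f(Z),"slope",np.polyfit(X[m],Y[m],1)[0].round(3))
    st("board",-190,190,-90,90,8,24)
    st("combtop",-45,75,-25,25,50,68)
    st("rail",20,60,-65,-20,50,66); st("rail2",120,165,-65,-20,50,66)
    st("arm",70,115,-12,18,45,66)
    st("plate",60,120,-70,-15,85,110)
    st("block",-160,-84,-40,40,38,52)
    st("handle",-160,-60,-40,40,150,200)
    st("handle2",-160,-60,-40,40,130,150)
    st("spindle",-80,-50,-20,20,66,95)
c,P=load("top")
Z=P[...,2]
# tray inner floor and yaw
m=np.zeros(Z.shape,np.uint8); m[135:215,255:350]=((Z>.018)&(Z<.04))[135:215,255:350]
p=P[m>0]; 
b=cv2.minAreaRect(p[:,:2].astype(np.float32)*1000); print("tray",b)
from math import cos,sin
t=np.radians(b[2]); R=np.array([[cos(t),sin(t)],[-sin(t),cos(t)]]); q=(p[:,:2]*1000-np.array(b[0]))@R.T
for i in(0,1): h=np.abs(q[:,i]); print(np.percentile(q[:,i],[1,99]).round(1))
c,P=load("scene");Z=P[...,2]; m=(Z>.018)&(Z<.04)&(abs(P[...,0]-.56)<.16)&(abs(P[...,1]+.19)<.17); print(m.sum(), cv2.minAreaRect(P[m][:,:2].astype(np.float32)*1000))
```

```text
top board 2427 x [-158.1, 2.0, 155.9] y [-60.1, -9.7, 59.9] z [11.2, 16.5, 22.0] slope 0.042
top combtop 209 x [-40.8, 17.3, 72.3] y [-22.8, 13.9, 23.9] z [52.6, 57.1, 63.0] slope -0.052
top rail 22 x [25.9, 47.2, 58.7] y [-31.9, -27.4, -22.8] z [51.6, 55.5, 59.7] slope -0.024
top rail2 25 x [123.5, 134.3, 156.1] y [-32.1, -27.4, -22.9] z [50.2, 55.4, 59.5] slope -0.012
top arm 46 x [72.2, 87.2, 96.0] y [-10.6, 6.8, 16.8] z [49.8, 56.6, 61.2] slope -0.465
top plate 34 x [84.7, 89.9, 96.4] y [-38.8, -27.3, -16.5] z [88.1, 97.7, 103.1] slope -0.122
top block 153 x [-150.8, -125.3, -86.6] y [-7.5, 15.4, 36.4] z [39.6, 44.9, 50.9] slope 0.012
top handle 30 x [-120.4, -115.0, -106.6] y [7.8, 14.8, 22.8] z [158.5, 176.7, 181.3] slope 0.031
top handle2 5 x [-120.1, -118.5, -115.0] y [6.2, 11.5, 21.6] z [130.9, 137.1, 147.6] slope -1.264
top spindle 20 x [-78.3, -68.5, -61.0] y [7.4, 12.6, 19.4] z [69.1, 77.6, 79.7] slope 0.179
scene board 2428 x [-144.9, 42.8, 166.4] y [-62.3, -29.4, 59.2] z [10.4, 15.9, 21.6] slope 0.108
scene combtop 254 x [-41.9, 17.5, 67.4] y [-22.0, 11.9, 23.3] z [51.7
[... 326 characters left out ...]
, 97.1, 101.8] y [-39.8, -30.2, -17.4] z [85.6, 95.8, 99.8] slope 0.244
scene block 135 x [-143.6, -106.9, -86.2] y [-8.7, 1.1, 29.5] z [38.7, 44.2, 50.3] slope 0.092
scene handle 63 x [-113.2, -104.4, -100.4] y [5.8, 11.3, 19.9] z [151.4, 168.3, 181.3] slope 0.449
scene handle2 36 x [-111.6, -103.9, -98.7] y [4.9, 10.0, 21.8] z [131.1, 139.4, 148.5] slope 0.704
scene spindle 32 x [-78.1, -64.0, -55.8] y [5.5, 9.8, 18.3] z [66.9, 75.5, 81.6] slope 0.11
tray ((576.0380859375, -201.9952850341797), (265.49114990234375, 310.5969543457031), 0.5845608115196228)
[-129.5  129.9]
[-133.7  152.2]
946 ((579.4512939453125, -197.13201904296875), (320.66717529296875, 277.4406433105469), 89.25318908691406)
```

Jig frame: origin ≈ (0.516, 0.2355), x axis at 75.5°. Rail, plate, handle and comb all agree with the given sizes to about 2 mm. Tray: centre (0.561, -0.193), y axis at 101.3°. Raising the tool, then going to the comb side of the handle.

```bash
python3 -m jog '[{"dz":0.05,"gripper":0.0},{"dz":0.05},{"dx":0.028,"dy":0.0535,"turn":4.7},{"dx":0.028,"dy":0.0535,"turn":4.7},{"dx":0.028,"dy":0.0535,"turn":4.7},{"dx":0.028,"dy":0.0535,"turn":4.7},{"dx":0.028,"dy":0.0535,"turn":4.7},{"dx":0.028,"dy":0.0535,"turn":4.7},{"dx":0.028,"dy":0.0535,"turn":4.7},{"dx":0.028,"dy":0.0535,"turn":4.7}]' 20
python3 -m jog '[{"dx":0.028,"dy":0.0535,"turn":4.7},{"dx":0.028,"dy":0.0535,"turn":4.7},{"dx":0.028,"dy":0.0535,"turn":4.7},{"dx":0.028,"dy":0.0535,"turn":4.7},{"dx":0.028,"dy":0.0535,"turn":4.7},{},{}]'
```

```text
$[0]: bad value
$[0]: bad value
```

```bash
python3 -m jog '[{"gripper":0.0,"dx":0,"dy":0,"dz":0.05,"turn":0}]' 20; python3 -m jog '[{"gripper":0.0,"dx":0.0,"dy":0.0,"dz":0.05,"turn":0.0}]'; python3 -m jog '[{"dz":0.05}]';python3 -m jog --help
```

```text
clock: 0.22
position: [0.1336, -0.5323, 0.2784]
tcp_rot: [-3.134, -0.001, 0.246]
ft_force: [-0.4, -0.6, 0.6]
grip_width: 0.814
clock: 0.35
position: [0.1338, -0.5332, 0.3321]
tcp_rot: [-3.14, -0.0, 0.246]
ft_force: [0.8, 0.6, -0.2]
grip_width: 0.602$[0]: bad value
invalid input: not JSON, or not a number
```

All keys are needed in every row. Carrying on.

```bash
python3 -m jog '[{"gripper":0,"dx":0.028,"dy":0.0535,"dz":0,"turn":4.7},{"gripper":0,"dx":0.028,"dy":0.0535,"dz":0,"turn":4.7},{"gripper":0,"dx":0.028,"dy":0.0535,"dz":0,"turn":4.7},{"gripper":0,"dx":0.028,"dy":0.0535,"dz":0,"turn":4.7},{"gripper":0,"dx":0.028,"dy":0.0535,"dz":0,"turn":4.7},{"gripper":0,"dx":0.028,"dy":0.0535,"dz":0,"turn":4.7},{"gripper":0,"dx":0.028,"dy":0.0535,"dz":0,"turn":4.7},{"gripper":0,"dx":0.028,"dy":0.0535,"dz":0,"turn":4.7},{"gripper":0,"dx":0.028,"dy":0.0535,"dz":0,"turn":4.7},{"gripper":0,"dx":0.028,"dy":0.0535,"dz":0,"turn":4.7}]' 20
python3 -m jog '[{"gripper":0,"dx":0.028,"dy":0.0535,"dz":0,"turn":4.7},{"gripper":0,"dx":0.028,"dy":0.0535,"dz":0,"turn":4.7},{"gripper":0,"dx":0.028,"dy":0.0535,"dz":0,"turn":4.7},{"gripper":0,"dx":0,"dy":0,"dz":0,"turn":0},{"gripper":0,"dx":0,"dy":0,"dz":0,"turn":0}]'
python3 -c "
from h import *
print(robot.get_obs()['joint_pos'])"
```

```text
clock: 1.6
position: [0.4143, 0.0036, 0.3313]
tcp_rot: [3.141, -0.0, 1.069]
ft_force: [0.7, -1.6, 0.4]
grip_width: 0.0
clock: 2.22
position: [0.4976, 0.1617, 0.3309]
tcp_rot: [-3.141, 0.001, 1.312]
ft_force: [-0.3, -0.4, -0.5]
grip_width: -0.002
[ 2.44362857e-01  1.82899357e-01  1.43651245e+00 -1.79535864e-04
  1.52303783e+00  5.03202009e-01]
```

```bash
python3 -m jog '[{"gripper":0,"dx":0,"dy":0,"dz":-0.058,"turn":0},{"gripper":0,"dx":0,"dy":0,"dz":-0.058,"turn":0},{"gripper":0,"dx":0,"dy":0,"dz":-0.058,"turn":0},{"gripper":0,"dx":0,"dy":0,"dz":0,"turn":0},{"gripper":0,"dx":-0.0025,"dy":-0.0097,"dz":0,"turn":0},{"gripper":0,"dx":-0.0025,"dy":-0.0097,"dz":0,"turn":0},{"gripper":0,"dx":-0.0025,"dy":-0.0097,"dz":0,"turn":0},{"gripper":0,"dx":0,"dy":0,"dz":0,"turn":0}]'
python3 - <<'E'
from h import *
c,P=snap("scene"); 
cv2.imwrite("pics/c2.png",cv2.resize(cv2.convertScaleAbs(c["pixels"][165:320,250:400],alpha=1.6),None,fx=3.8,fy=3.8,interpolation=cv2.INTER_CUBIC))
E
```

```text
clock: 3.22
position: [0.4904, 0.1322, 0.158]
tcp_rot: [3.141, -0.0, 1.311]
ft_force: [-0.2, 0.0, -0.4]
grip_width: -0.004
```

View pics/c2.png

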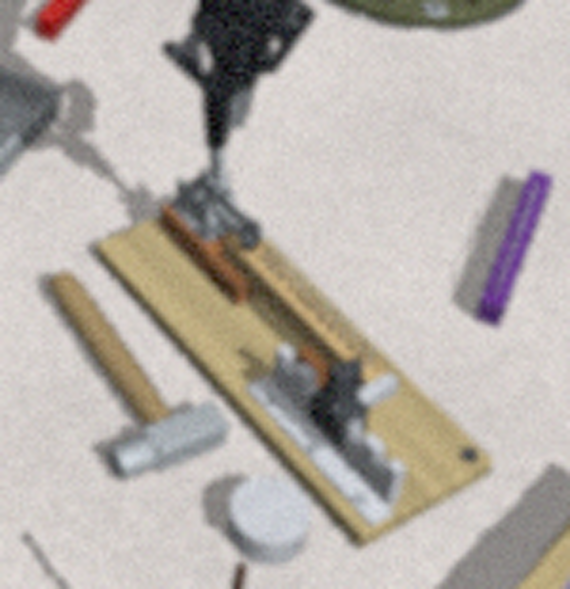

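The crop shows the shut fingers right at the handle (215,150), centred on the clamp, with the comb and stop untouched. Continuing along the handle's arc.

```bash
python3 -m jog '[{"gripper":0,"dx":-0.004,"dy":-0.0155,"dz":-0.005,"turn":0},{"gripper":0,"dx":-0.0034,"dy":-0.013,"dz":-0.007,"turn":0},{"gripper":0,"dx":-0.0034,"dy":-0.013,"dz":-0.0075,"turn":0},{"gripper":0,"dx":-0.0026,"dy":-0.01,"dz":-0.011,"turn":0},{"gripper":0,"dx":-0.0026,"dy":-0.01,"dz":-0.011,"turn":0},{"gripper":0,"dx":0,"dy":0,"dz":0,"turn":0}]'
python3 -m jog '[{"gripper":0,"dx":-0.002,"dy":-0.0078,"dz":-0.012,"turn":0},{"gripper":0,"dx":-0.002,"dy":-0.0078,"dz":-0.013,"turn":0},{"gripper":0,"dx":0,"dy":0,"dz":0,"turn":0}]'
python3 -m jog '[{"gripper":0,"dx":-0.0005,"dy":-0.002,"dz":-0.007,"turn":0},{"gripper":0,"dx":-0.0005,"dy":-0.002,"dz":-0.006,"turn":0},{"gripper":0,"dx":0,"dy":0,"dz":0,"turn":0}]'
```

```text
clock: 4.03
position: [0.4738, 0.0708, 0.1148]
tcp_rot: [-3.14, 0.001, 1.311]
ft_force: [-1.0, 0.7, -0.4]
grip_width: 0.002
clock: 4.4
position: [0.4696, 0.0554, 0.0896]
tcp_rot: [-3.139, 0.001, 1.312]
ft_force: [0.1, 0.3, -0.8]
grip_width: 0.001
clock: 4.78
position: [0.4691, 0.0518, 0.0773]
tcp_rot: [-3.141, 0.0, 1.312]
ft_force: [0.1, 0.9, -0.1]
grip_width: -0.003
```

```bash
python3 -m jog '[{"gripper":0,"dx":0,"dy":0,"dz":-0.006,"turn":0},{"gripper":0,"dx":0,"dy":0,"dz":-0.005,"turn":0},{"gripper":0,"dx":0,"dy":0,"dz":-0.002,"turn":0}]'
python3 - <<'E'
from h import *
c,P=snap("scene"); 
cv2.imwrite("pics/c3.png",cv2.resize(cv2.convertScaleAbs(c["pixels"][150:270,230:380],alpha=1.6),None,fx=4,fy=4,interpolation=cv2.INTER_CUBIC))
E
```

```text
clock: 5.15
position: [0.4692, 0.0519, 0.0644]
tcp_rot: [-3.141, 0.0, 1.312]
ft_force: [0.2, -1.2, 0.3]
grip_width: -0.002
```

View pics/c3.png

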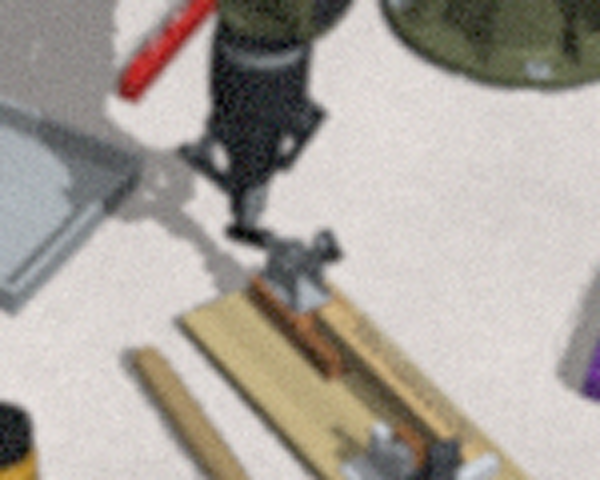

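The handle lies out and down under the fingertips (245,235) and the foot stands clear of the comb (325,245). Pushing to the end of travel.

```bash
python3 -m jog '[{"gripper":0,"dx":0,"dy":0,"dz":-0.003,"turn":0},{"gripper":0,"dx":0,"dy":0,"dz":0,"turn":0}]'; python3 -m jog '[{"gripper":0,"dx":0,"dy":0,"dz":-0.003,"turn":0},{"gripper":0,"dx":0,"dy":0,"dz":0,"turn":0}]'
```

```text
clock: 5.45
position: [0.4693, 0.0519, 0.0617]
tcp_rot: [-3.141, 0.0, 1.312]
ft_force: [-1.2, -1.2, -0.1]
grip_width: -0.0
clock: 5.7
position: [0.4695, 0.0519, 0.0588]
tcp_rot: [3.141, -0.0, 1.312]
ft_force: [-0.2, 0.4, 2.0]
grip_width: -0.006
```

```bash
python3 -m jog '[{"gripper":0,"dx":0,"dy":0,"dz":-0.002,"turn":0},{"gripper":0,"dx":0,"dy":0,"dz":0,"turn":0}]'; python3 -m jog '[{"gripper":0,"dx":0,"dy":0,"dz":-0.002,"turn":0},{"gripper":0,"dx":0,"dy":0,"dz":0,"turn":0}]'
```

```text
clock: 5.95
position: [0.4696, 0.0519, 0.057]
tcp_rot: [3.141, -0.0, 1.312]
ft_force: [0.3, 1.5, 4.9]
grip_width: 0.001
clock: 6.2
position: [0.4697, 0.0519, 0.0552]
tcp_rot: [3.141, -0.0, 1.312]
ft_force: [0.0, 0.7, 7.4]
grip_width: -0.001
```

End of travel reached, with force building against the stop. Lifting away, then going over the comb (jig x ≈ -5).

```bash
python3 -m jog '[{"gripper":0,"dx":0,"dy":0,"dz":0.05,"turn":0},{"gripper":0,"dx":0,"dy":0,"dz":0.05,"turn":0},{"gripper":0,"dx":0,"dy":0,"dz":0.05,"turn":0},{"gripper":0.05,"dx":0,"dy":0,"dz":0.045,"turn":0},{"gripper":0.05,"dx":0.0112,"dy":0.0447,"dz":0,"turn":0},{"gripper":0.05,"dx":0.0112,"dy":0.0447,"dz":0,"turn":0},{"gripper":0.05,"dx":0.0112,"dy":0.0447,"dz":0,"turn":0},{"gripper":0.05,"dx":0.0112,"dy":0.0447,"dz":0,"turn":0},{"gripper":0.05,"dx":0,"dy":0,"dz":-0.06,"turn":0},{"gripper":0.05,"dx":0,"dy":0,"dz":-0.06,"turn":0}]'
python3 - <<'E'
from h import *
c,P=snap("scene"); 
cv2.imwrite("pics/c4.png",cv2.resize(cv2.convertScaleAbs(c["pixels"][165:320,240:400],alpha=1.6),None,fx=4,fy=3.8,interpolation=cv2.INTER_CUBIC))
E
```

```text
clock: 7.45
position: [0.5139, 0.2311, 0.128]
tcp_rot: [3.141, -0.0, 1.313]
ft_force: [1.5, 0.6, -0.6]
grip_width: 0.588
```

View pics/c4.png

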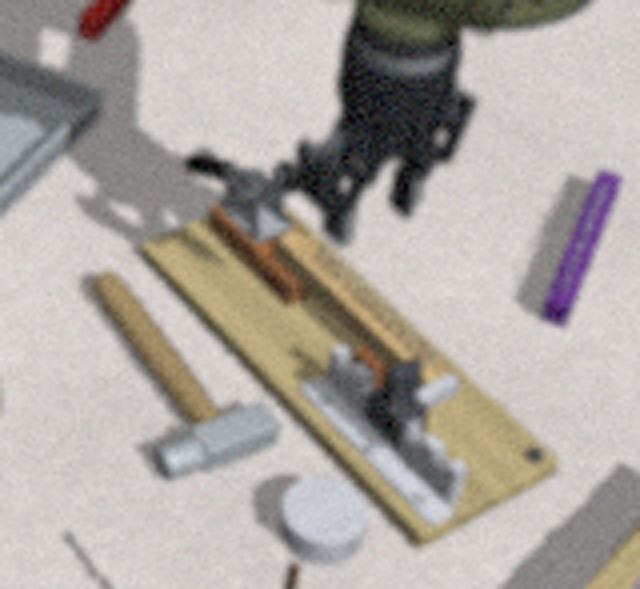

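The clamp is open (handle (205,160), foot (285,175)) and the fingers straddle the comb's line. Going down and gripping.

```bash
python3 -m jog '[{"gripper":0.05,"dx":0,"dy":0,"dz":-0.04,"turn":0},{"gripper":0.05,"dx":0,"dy":0,"dz":-0.035,"turn":0},{"gripper":0.05,"dx":0,"dy":0,"dz":-0.02,"turn":0},{"gripper":0.05,"dx":0,"dy":0,"dz":-0.007,"turn":0},{"gripper":0.05,"dx":0,"dy":0,"dz":0,"turn":0}]'; python3 -m jog '[{"gripper":0.01,"dx":0,"dy":0,"dz":0,"turn":0},{"gripper":0.01,"dx":0,"dy":0,"dz":0,"turn":0},{"gripper":0.01,"dx":0,"dy":0,"dz":0,"turn":0},{"gripper":0.01,"dx":0,"dy":0,"dz":0,"turn":0}]' 40
```

```text
clock: 8.12
position: [0.5145, 0.2307, 0.0285]
tcp_rot: [3.141, -0.0, 1.312]
ft_force: [-0.1, -1.2, 0.6]
grip_width: 0.58
clock: 8.62
position: [0.5147, 0.2308, 0.0289]
tcp_rot: [3.14, -0.001, 1.312]
ft_force: [-0.7, -1.0, 7.1]
grip_width: 0.224
```

```bash
python3 -m jog '[{"gripper":0.01,"dx":0,"dy":0,"dz":0.008,"turn":0},{"gripper":0.01,"dx":0,"dy":0,"dz":0.015,"turn":0},{"gripper":0.01,"dx":0,"dy":0,"dz":0.03,"turn":0},{"gripper":0.01,"dx":0,"dy":0,"dz":0.04,"turn":0},{"gripper":0.01,"dx":0,"dy":0,"dz":0.05,"turn":0},{"gripper":0.01,"dx":0,"dy":0,"dz":0.05,"turn":0},{"gripper":0.01,"dx":0,"dy":0,"dz":0.02,"turn":0},{"gripper":0.01,"dx":0,"dy":0,"dz":0,"turn":0}]'
python3 - <<'E'
from h import *
c,P=snap("scene"); 
cv2.imwrite("pics/c5.png",cv2.resize(cv2.convertScaleAbs(c["pixels"][110:310,160:400],alpha=1.6),None,fx=3,fy=3,interpolation=cv2.INTER_CUBIC))
E
```

```text
clock: 9.62
position: [0.5144, 0.2307, 0.2429]
tcp_rot: [3.139, -0.002, 1.312]
ft_force: [-0.1, -0.8, -1.6]
grip_width: 0.225
```

View pics/c5.png

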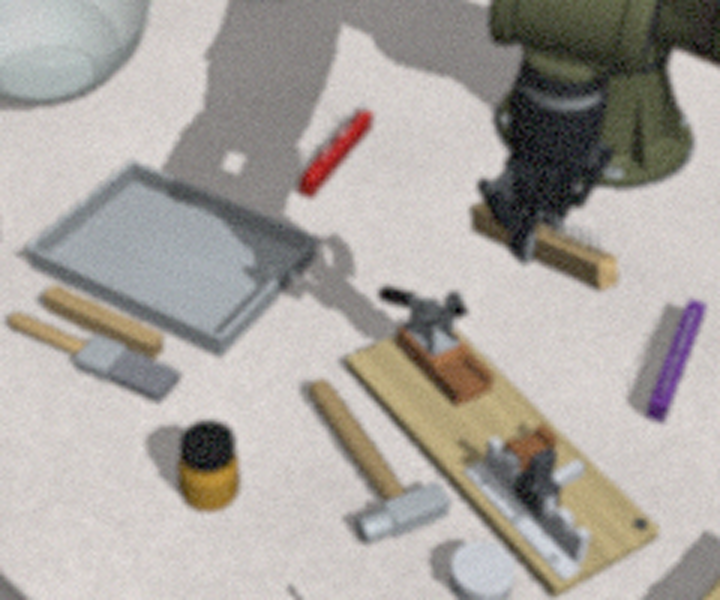

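Comb held upright at (545,250), opening 19 mm as expected; tray empty. Carrying it over, turning by about +26° to the tray's y axis.

```bash
python3 -m jog '[{"gripper":0.01,"dx":0.0059,"dy":-0.0529,"dz":0,"turn":3.2},{"gripper":0.01,"dx":0.0059,"dy":-0.0529,"dz":0,"turn":3.2},{"gripper":0.01,"dx":0.0059,"dy":-0.0529,"dz":0,"turn":3.2},{"gripper":0.01,"dx":0.0059,"dy":-0.0529,"dz":0,"turn":3.2},{"gripper":0.01,"dx":0.0059,"dy":-0.0529,"dz":0,"turn":3.2},{"gripper":0.01,"dx":0.0059,"dy":-0.0529,"dz":0,"turn":3.2},{"gripper":0.01,"dx":0.0059,"dy":-0.0529,"dz":0,"turn":3.2},{"gripper":0.01,"dx":0.0059,"dy":-0.0529,"dz":0,"turn":3.4},{"gripper":0.01,"dx":0,"dy":0,"dz":0,"turn":0}]'
python3 -m jog '[{"gripper":0.01,"dx":0,"dy":0,"dz":-0.05,"turn":0},{"gripper":0.01,"dx":0,"dy":0,"dz":-0.05,"turn":0},{"gripper":0.01,"dx":0,"dy":0,"dz":-0.05,"turn":0},{"gripper":0.01,"dx":0,"dy":0,"dz":-0.04,"turn":0},{"gripper":0.01,"dx":0,"dy":0,"dz":-0.02,"turn":0},{"gripper":0.01,"dx":0,"dy":0,"dz":-0.012,"turn":0},{"gripper":0.01,"dx":0,"dy":0,"dz":0,"turn":0}]'
python3 - <<'E'
from h import *
c,P=snap("scene"); 
cv2.imwrite("pics/c6.png",cv2.resize(cv2.convertScaleAbs(c["pixels"][110:250,150:310],alpha=1.6),None,fx=4,fy=4,interpolation=cv2.INTER_CUBIC))
E
```

```text
clock: 10.8
position: [0.5606, -0.1954, 0.2387]
tcp_rot: [-3.139, -0.001, 1.759]
ft_force: [-0.1, -0.0, -0.7]
grip_width: 0.226
clock: 11.68
position: [0.5617, -0.1924, 0.0192]
tcp_rot: [3.141, 0.0, 1.763]
ft_force: [1.1, -0.2, -0.7]
grip_width: 0.225
```

View pics/c6.png

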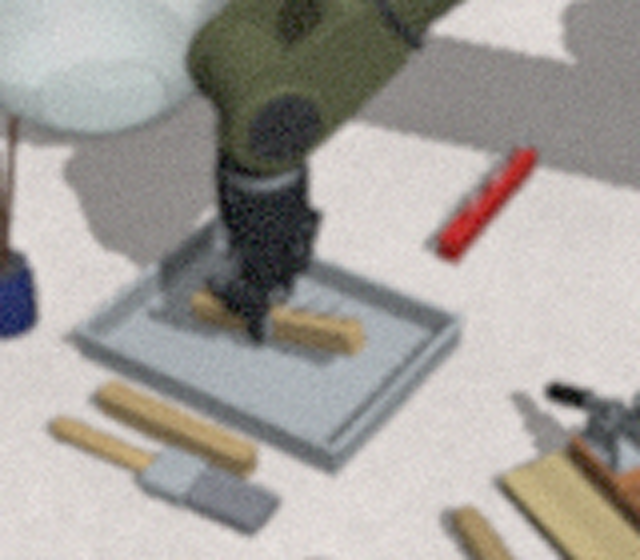

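The comb is inside the tray, along its length, about 20 mm above the floor. Lowering gently until contact.

```bash
python3 -m jog '[{"gripper":0.01,"dx":0,"dy":0,"dz":-0.006,"turn":0},{"gripper":0.01,"dx":0,"dy":0,"dz":-0.004,"turn":0},{"gripper":0.01,"dx":0,"dy":0,"dz":0,"turn":0}]';python3 -m jog '[{"gripper":0.01,"dx":0,"dy":0,"dz":-0.002,"turn":0},{"gripper":0.01,"dx":0,"dy":0,"dz":0,"turn":0}]'
```

```text
clock: 12.1
position: [0.562, -0.1925, 0.0098]
tcp_rot: [3.14, 0.001, 1.763]
ft_force: [-0.6, 2.5, 3.9]
grip_width: 0.231
clock: 12.35
position: [0.562, -0.1924, 0.0078]
tcp_rot: [3.14, 0.001, 1.763]
ft_force: [-0.2, 4.4, 6.3]
grip_width: 0.225
```

```bash
python3 -m jog '[{"gripper":0.022,"dx":0,"dy":0,"dz":0,"turn":0},{"gripper":0.03,"dx":0,"dy":0,"dz":0,"turn":0},{"gripper":0.05,"dx":0,"dy":0,"dz":0,"turn":0},{"gripper":0.06,"dx":0,"dy":0,"dz":0,"turn":0},{"gripper":0.06,"dx":0,"dy":0,"dz":0,"turn":0}]'; python3 -m jog '[{"gripper":0.06,"dx":0,"dy":0,"dz":0.02,"turn":0},{"gripper":0.06,"dx":0,"dy":0,"dz":0.04,"turn":0},{"gripper":0.06,"dx":0,"dy":0,"dz":0.06,"turn":0},{"gripper":0.06,"dx":0,"dy":0,"dz":0.06,"turn":0},{"gripper":0.06,"dx":0,"dy":0,"dz":0.045,"turn":0}]'
```

```text
clock: 12.98
position: [0.5613, -0.1926, 0.0068]
tcp_rot: [-3.142, -0.0, 1.762]
ft_force: [0.6, -0.3, -0.3]
grip_width: 0.703
clock: 13.6
position: [0.5613, -0.1925, 0.2363]
tcp_rot: [3.138, 0.002, 1.763]
ft_force: [-0.1, -0.4, -0.4]
grip_width: 0.703
```

Run:
```python
from h import *
a=np.radians(75.5); ex=np.array([np.cos(a),np.sin(a)]); ey=np.array([-ex[1],ex[0]]); O=np.array([.5159,.2355])
for n in("top","scene"):
    c,P=snap(n); Z=P[...,2]*1000; d=P[...,:2]-O; X=d@ex*1000; Y=d@ey*1000
    def st(nm,x0,x1,y0,y1,z0,z1):
        m=(X>x0)&(X<x1)&(Y>y0)&(Y<y1)&(Z>z0)&(Z<z1)
        f=lambda A:np.percentile(A[m],[5,50,95]).round(1).tolist()
        if m.sum(): print(n,nm,m.sum(),"x",f(X),"y",f(Y),"z",f(Z))
    st("platetop",70,115,-65,-20,90,110)
    st("roof",60,122,-65,-20,62,76)
    st("armtop",75,110,-22,15,50,64)
    st("rail",120,165,-65,-25,50,66)
    st("clamparm",-160,-60,-40,40,90,200); st("handle",-230,-155,-30,30,20,80)
```

```text
top platetop 30 x [85.2, 90.5, 96.4] y [-53.1, -42.7, -31.3] z [93.6, 97.9, 101.4]
top roof 31 x [74.4, 82.6, 97.2] y [-51.7, -40.6, -30.6] z [63.0, 66.0, 71.9]
top armtop 31 x [85.9, 90.2, 95.2] y [-20.1, -5.8, 7.8] z [53.4, 56.4, 59.8]
top rail 24 x [122.4, 134.8, 155.3] y [-46.5, -41.7, -37.3] z [50.7, 56.3, 59.8]
top clamparm 39 x [-106.6, -95.6, -83.0] y [-6.8, -0.3, 6.5] z [97.4, 115.2, 120.3]
top handle 89 x [-206.1, -181.6, -157.2] y [-8.3, -0.2, 8.2] z [36.9, 55.5, 69.2]
scene platetop 46 x [90.7, 97.1, 101.7] y [-53.7, -44.1, -31.8] z [91.2, 96.8, 99.6]
scene roof 66 x [82.2, 100.2, 111.1] y [-54.4, -48.3, -34.2] z [62.6, 65.3, 75.1]
scene armtop 41 x [90.9, 96.2, 99.6] y [-19.3, -6.0, 9.0] z [51.4, 55.5, 58.3]
scene rail 43 x [126.3, 138.2, 158.6] y [-47.2, -42.0, -35.6] z [50.4, 54.0, 58.8]
scene clamparm 61 x [-99.7, -91.3, -77.5] y [-7.8, -4.1, 6.8] z [95.2, 111.9, 118.8]
scene handle 62 x [-200.9, -176.3, -156.9] y [-8.6, -5.4, 7.0] z [37.7, 54.7, 65.2]
```

Stop still in its starting notch (jig x ≈ 91, y ≈ -42.5), handle tip at z ≈ 37 (fully open). Moving over the stop with the jaws along the rail, then checking the tray.

```bash
python3 -m jog '[{"gripper":0.045,"dx":0.0021,"dy":0.0562,"dz":0,"turn":7.2},{"gripper":0.045,"dx":0.0021,"dy":0.0562,"dz":0,"turn":7.2},{"gripper":0.045,"dx":0.0021,"dy":0.0562,"dz":0,"turn":7.2},{"gripper":0.045,"dx":0.0021,"dy":0.0562,"dz":0,"turn":7.2},{"gripper":0.045,"dx":0.0021,"dy":0.0562,"dz":0,"turn":7.2},{"gripper":0.045,"dx":0.0021,"dy":0.0562,"dz":0,"turn":7.2},{"gripper":0.045,"dx":0.0021,"dy":0.0562,"dz":0,"turn":7.2},{"gripper":0.045,"dx":0.0021,"dy":0.0562,"dz":0,"turn":7.2},{"gripper":0.045,"dx":0.0021,"dy":0.0562,"dz":0,"turn":7},{"gripper":0.045,"dx":0,"dy":0,"dz":0,"turn":0}]'
python3 - <<'E'
from h import *
print(robot.get_obs()['joint_pos'].round(2), robot.get_obs()['position'].round(4))
c,P=snap("top"); a=cv2.resize(cv2.convertScaleAbs(c["pixels"][135:215,255:350],alpha=1.6),(400,337),interpolation=cv2.INTER_CUBIC)
c,P=snap("scene");b=cv2.resize(cv2.convertScaleAbs(c["pixels"][160:310,240:400],alpha=1.6),(360,337),interpolation=cv2.INTER_CUBIC)
cv2.imwrite("pics/c7.png",np.hstack([a,b]))
E
```

```text
clock: 14.95
position: [0.5791, 0.3166, 0.2317]
tcp_rot: [3.142, -0.0, 2.896]
ft_force: [0.8, -0.7, -0.4]
grip_width: 0.53
[ 0.44  0.55  1.17  0.    1.42 -0.88] [0.5791 0.3166 0.2317]
```

View pics/c7.png

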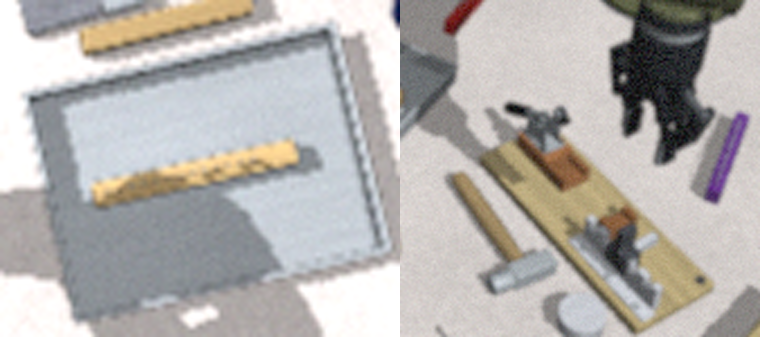

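Left: the comb lies flat in the tray, (95,190)–(295,150). Right: the gripper is over the jig with the stop still in place. Coming down to just above the plate.

```bash
python3 -m jog '[{"gripper":0.045,"dx":0,"dy":0,"dz":-0.05,"turn":0},{"gripper":0.045,"dx":0,"dy":0,"dz":-0.05,"turn":0},{"gripper":0.045,"dx":0,"dy":0,"dz":0,"turn":0},{"gripper":0.045,"dx":0,"dy":0,"dz":0,"turn":0}]'
```

```text
clock: 15.55
position: [0.5813, 0.3129, 0.1346]
tcp_rot: [3.14, 0.002, 2.889]
ft_force: [0.5, 0.5, -0.0]
grip_width: 0.529
```

```bash
python3 -m jog '[{"gripper":0.045,"dx":-0.0014,"dy":0.0006,"dz":-0.03,"turn":0},{"gripper":0.045,"dx":0,"dy":0,"dz":-0.02,"turn":0},{"gripper":0.045,"dx":0,"dy":0,"dz":-0.0125,"turn":0},{"gripper":0.045,"dx":0,"dy":0,"dz":0,"turn":0},{"gripper":0.045,"dx":0,"dy":0,"dz":0,"turn":0}]';python3 -m jog '[{"gripper":0.004,"dx":0,"dy":0,"dz":0,"turn":0},{"gripper":0.004,"dx":0,"dy":0,"dz":0,"turn":0},{"gripper":0.004,"dx":0,"dy":0,"dz":0,"turn":0},{"gripper":0.004,"dx":0,"dy":0,"dz":0,"turn":0},{"gripper":0.004,"dx":0,"dy":0,"dz":0,"turn":0}]' 40
```

```text
clock: 16.18
position: [0.5793, 0.3141, 0.0703]
tcp_rot: [3.141, 0.001, 2.89]
ft_force: [-0.1, 1.0, -0.4]
grip_width: 0.53
clock: 16.8
position: [0.579, 0.314, 0.0699]
tcp_rot: [3.141, 0.001, 2.89]
ft_force: [-1.7, -1.1, 5.9]
grip_width: 0.137
```

Gripped (11.7 mm, plate 12 mm). Lifting 12.5 mm.

```bash
python3 -m jog '[{"gripper":0.004,"dx":0,"dy":0,"dz":0.004,"turn":0},{"gripper":0.004,"dx":0,"dy":0,"dz":0.004,"turn":0},{"gripper":0.004,"dx":0,"dy":0,"dz":0.0045,"turn":0},{"gripper":0.004,"dx":0,"dy":0,"dz":0,"turn":0},{"gripper":0.004,"dx":0,"dy":0,"dz":0,"turn":0}]'; python3 -c "
from h import *
print(robot.get_obs()['ft_force'],robot.get_obs()['wrist_torque'])"
```

```text
clock: 17.42
position: [0.5787, 0.3138, 0.0816]
tcp_rot: [-3.141, -0.0, 2.89]
ft_force: [-0.7, -0.9, -2.2]
grip_width: 0.132
[-0.66959658 -0.91585718 -2.19382072] [-0.02603446 -0.01599366  0.03151141]
```

```bash
python3 -m jog '[{"gripper":0.004,"dx":-0.00125,"dy":-0.00484,"dz":0,"turn":0},{"gripper":0.004,"dx":-0.00125,"dy":-0.00484,"dz":0,"turn":0},{"gripper":0.004,"dx":-0.00125,"dy":-0.00484,"dz":0,"turn":0},{"gripper":0.004,"dx":-0.00125,"dy":-0.00484,"dz":0,"turn":0},{"gripper":0.004,"dx":-0.00125,"dy":-0.00484,"dz":0,"turn":0},{"gripper":0.004,"dx":0,"dy":0,"dz":0,"turn":0},{"gripper":0.004,"dx":0,"dy":0,"dz":0,"turn":0}]'
```

```text
clock: 18.3
position: [0.5726, 0.2897, 0.0818]
tcp_rot: [3.141, 0.0, 2.89]
ft_force: [0.1, 0.4, -2.5]
grip_width: 0.132
```

```bash
python3 -m jog '[{"gripper":0.004,"dx":0,"dy":0,"dz":-0.004,"turn":0},{"gripper":0.004,"dx":0,"dy":0,"dz":-0.003,"turn":0},{"gripper":0.004,"dx":0,"dy":0,"dz":-0.002,"turn":0},{"gripper":0.004,"dx":0,"dy":0,"dz":0,"turn":0}]';python3 -m jog '[{"gripper":0.004,"dx":0,"dy":0,"dz":-0.002,"turn":0},{"gripper":0.004,"dx":0,"dy":0,"dz":0,"turn":0}]';python3 -m jog '[{"gripper":0.004,"dx":0,"dy":0,"dz":-0.001,"turn":0},{"gripper":0.004,"dx":0,"dy":0,"dz":0,"turn":0}]'
```

```text
clock: 18.8
position: [0.5725, 0.2896, 0.0725]
tcp_rot: [-3.141, -0.0, 2.89]
ft_force: [-0.1, 0.3, -2.5]
grip_width: 0.136
clock: 19.05
position: [0.5725, 0.2896, 0.0707]
tcp_rot: [-3.141, -0.0, 2.89]
ft_force: [-0.7, 0.2, -3.7]
grip_width: 0.131
clock: 19.3
position: [0.5727, 0.2897, 0.0699]
tcp_rot: [3.141, 0.0, 2.89]
ft_force: [0.6, -0.2, -0.8]
grip_width: 0.131
```

Back to the grasp height (0.0699), with the weight now off the gripper, so the tab is in the notch. Releasing and retreating.

```bash
python3 -m jog '[{"gripper":0.004,"dx":0,"dy":0,"dz":-0.0007,"turn":0},{"gripper":0.004,"dx":0,"dy":0,"dz":0,"turn":0}]'; python3 -m jog '[{"gripper":0.02,"dx":0,"dy":0,"dz":0,"turn":0},{"gripper":0.035,"dx":0,"dy":0,"dz":0,"turn":0},{"gripper":0.045,"dx":0,"dy":0,"dz":0,"turn":0},{"gripper":0.045,"dx":0,"dy":0,"dz":0,"turn":0},{"gripper":0.045,"dx":0,"dy":0,"dz":0.02,"turn":0},{"gripper":0.045,"dx":0,"dy":0,"dz":0.04,"turn":0},{"gripper":0.045,"dx":0,"dy":0,"dz":0.05,"turn":0},{"gripper":0.045,"dx":0,"dy":0,"dz":0.05,"turn":0},{"gripper":0.045,"dx":-0.05,"dy":-0.03,"dz":0.02,"turn":0},{"gripper":0.045,"dx":-0.05,"dy":-0.03,"dz":0,"turn":0}]'
python3 -m jog '[{"gripper":0.045,"dx":-0.04,"dy":-0.04,"dz":0,"turn":0},{"gripper":0.045,"dx":-0.03,"dy":-0.05,"dz":0,"turn":0},{"gripper":0.045,"dx":0,"dy":-0.06,"dz":0,"turn":0},{"gripper":0.045,"dx":0,"dy":-0.05,"dz":0,"turn":0},{"gripper":0.045,"dx":0,"dy":0,"dz":0,"turn":0}]'
python3 - <<'E'
from h import *
a=np.radians(75.5); ex=np.array([np.cos(a),np.sin(a)]); ey=np.array([-ex[1],ex[0]]); O=np.array([.5159,.2355]); ims=[]
for n,(r0,r1,c0,c1) in(("top",(130,230,125,350)),("scene",(150,320,160,400))):
    c,P=snap(n); Z=P[...,2]*1000; d=P[...,:2]-O; X=d@ex*1000; Y=d@ey*1000
    def st(nm,x0,x1,y0,y1,z0,z1):
        m=(X>x0)&(X<x1)&(Y>y0)&(Y<y1)&(Z>z0)&(Z<z1)
        f=lambda A:np.percentile(A[m],[5,50,95]).round(1).tolist()
        if m.sum(): print(n,nm,m.sum(),"x",f(X),"y",f(Y),"z",f(Z))
    st("platetop",40,115,-65,-20,90,115)
    st("armtop",40,110,-22,15,50,64)
    st("clamparm",-160,-60,-40,40,90,200); st("handle",-230,-155,-30,30,20,80)
    s=790/(c1-c0); ims.append(cv2.resize(cv2.convertScaleAbs(c["pixels"][r0:r1,c0:c1],alpha=1.6),(600,int((r1-r0)*600/(c1-c0)))))
im=np.vstack(ims); cv2.imwrite("pics/c8.png",cv2.resize(im,None,fx=.85,fy=.85))
E
```

```text
clock: 19.55
position: [0.5727, 0.2897, 0.0699]
tcp_rot: [3.141, 0.0, 2.89]
ft_force: [-3.3, -2.1, 5.1]
grip_width: 0.13
clock: 20.8
position: [0.4718, 0.2291, 0.2519]
tcp_rot: [3.139, 0.004, 2.89]
ft_force: [0.8, 0.0, 0.7]
grip_width: 0.528
clock: 21.42
position: [0.4025, 0.0273, 0.2506]
tcp_rot: [3.141, 0.002, 2.886]
ft_force: [-1.5, 0.2, -0.4]
grip_width: 0.527
top platetop 31 x [60.1, 65.2, 71.5] y [-52.4, -41.6, -31.8] z [93.7, 97.8, 102.9]
top armtop 30 x [61.4, 65.0, 71.2] y [-19.6, -4.9, 8.3] z [50.7, 55.9, 59.9]
top clamparm 40 x [-106.5, -95.0, -82.1] y [-6.8, -0.0, 6.7] z [97.0, 115.3, 121.1]
top handle 88 x [-206.0, -182.5, -158.6] y [-8.2, -0.2, 8.0] z [39.5, 56.4, 69.2]
scene platetop 45 x [63.8, 71.2, 76.8] y [-53.5, -43.4, -32.0] z [91.3, 97.1, 100.0]
scene armtop 42 x [65.9, 71.9, 75.4] y [-20.8, -5.2, 8.5] z [51.1, 55.2, 57.9]
scene clamparm 62 x [-99.0, -91.9, -77.5] y [-8.5, -3.4, 7.1] z [95.7, 111.3, 119.3]
scene handle 61 x [-201.4, -177.4, -157.5] y [-9.1, -4.9, 4.9] z [36.8, 54.4, 65.4]
```

View pics/c8.png

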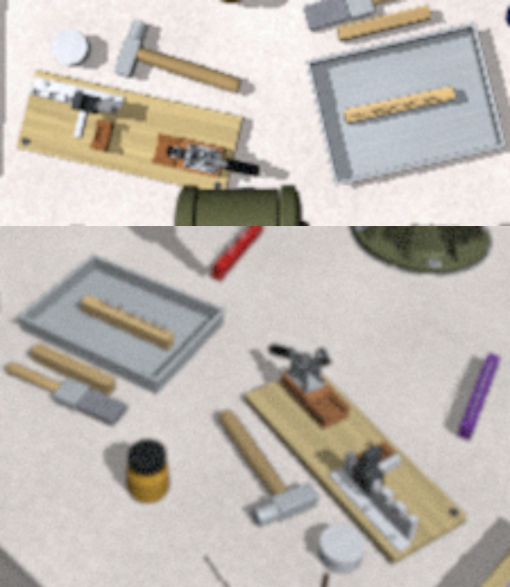

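The stop has shifted 25 mm to jig x ≈ 66 at the same height as before. The comb lies in the tray (400,105) with its pins up, the clamp is open, and the robot is clear. Handing in.

```bash
python3 -c "
from h import *
print(ticket.job_done())"
```

```text
the job is handed in; nothing more can be done
None
```

The job is done and handed in at about 21.5 s on the robot's clock, well inside the 67 s limit; no verdict was reported.

- **Clamp:** I pushed the handle over until about 7 N built up at its end of travel. In the last images the handle tip lies at z ≈ 37–39 mm and the holding arm stands up clear of the comb's place.
- **Comb:** It was gripped at 19 mm, carried over and lowered until it touched the tray floor, then released. The last images show it flat, pins up, well inside the tray. I checked this by eye only and took no height or tilt reading.
- **Stop:** I lifted it about 12 mm, shifted it 25 mm and lowered it. It rested at the same height at which I had gripped it.
    - The top camera now puts its plate at jig x ≈ 65–66, y ≈ -42, with the top at z ≈ 98, the same height as before the move. The arm still crosses the comb's line.
    - The scene camera reads about 6 mm more in x. It sees the plate's near face, and it showed the same offset before the move, so the two cameras agree on the 25 mm shift.
- **Bystanders and tray:** They look undisturbed in the images I checked. I did not measure their positions at the end.

One slip: my first two move commands were refused with no motion, because every row must give all five values.

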